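# Slide the acrylic sheet out over the end of the desk shelf

## Task

The orange acrylic sheet lies flat on the desk shelf, and its thickness is to be checked with the calipers, which have to get round its edge. With your fingertips only, push it flat against the raised lip along the back of the shelf and slide it along that lip until about 3 cm of it sticks out past the end of the shelf next to the calipers, then take your hand away. Do not pick the sheet up or let it fall off, and leave the calipers, the mouse, the paint jar and the marker where they are.

Things in the scene. Friction and masses are not known exactly. Their poses are not given: they have to be found in the camera images.
- sheet: The loose acrylic sheet, orange, 180 mm long (its own y), 90 mm wide (its own x), 6 mm thick, 80 to 165 g. It lies flat on the shelf, a little askew and away from the lip, length along the shelf. Origin at the centre of its underside. Its sides are straight; it slides under light pushing (1 to 2 N) and stops where it is left.
- shelf: The fixed plywood desk shelf on the desk: a board 420 mm long (its own y) and 260 mm deep (its own x), its flat top 100 mm above the desk. Origin on the desk below the board's centre; its x points to the back of the shelf (away from the robot), its y along the shelf to the left end, z up. Along the whole back edge stands a darker wooden lip 12 mm thick and 12 mm high above the board, its inner face at x = 118 mm. Front and both ends are open, without a rim.
- shelf_left_end (a point): Middle of the top edge of the shelf's left end (+y of the shelf), on the top surface.
- shelf_right_end (a point): Middle of the top edge of the shelf's right end (-y of the shelf), on the top surface.
- shelf_lip (a point): Point on the foot of the lip's inner face, half-way along the shelf, on the top surface.
- calipers: Steel calipers lying flat on the desk beyond one end of the shelf (left or right, differs from start to start), 235 mm long (their own x), 71 mm over the jaws, 12 mm thick, loose. Origin on the desk under the middle of the beam.
- mouse: Black computer mouse, 105 x 60 x 36 mm, on the desk beyond the other end of the shelf, loose. Origin under its centre.
- jar: Small paint jar with a blue lid, 36 mm across, 45 mm high, standing loose on the front strip of the shelf. Origin at the centre of its base.
- marker: Grey felt marker with a black cap, flat-sided, 130 mm long (its own y), 18 mm wide, 16 mm high, lying loose on the front strip of the shelf. Origin under its middle.
Things that resemble listed ones, but are neither listed nor needed, are in the scene too. What is meant by the sheet is not white, and is the larger of those in its own colour.

How it is judged:
By the outcome, as a careful person would: the job done as asked, in the order asked, and still so for the second after the job is handed in, with the robot touching nothing.
It also fails if it takes over 58 s, if anything falls off the work surface, if the arm or the gripper's body presses on something with over 40 N, if the wrist force passes 120 N, or if a joint passes its speed limit or range.

## Robot

A 6-joint arm with a two-finger parallel gripper is mounted at the origin on the work surface. World frame = base frame: x ahead of the robot, y to its left, z up, the work surface at z = 0. Lengths are in m, angles in rad, forces in N, time in s.
With the tool pointing down it reaches from about 0.375 to 0.975 m from the base axis. Payload 3.8 kg.
Tool frame: the origin (TCP) lies midway between the tips of the shut fingers; the grasp point (between the pads) lies 19 mm behind it; z points along the fingers, y is the line along which they close (so a half turn about z gives the same grasp; the last joint's range is limited). The gripper opens to 88 mm and grips with 3 to 60 N. Pads are 18 mm wide; open, the fingers measure 123 mm over their backs; the gripper's body (75 mm by 187 mm) begins 45 mm behind the grasp point.
Start: joints at [-1.159, 0.264, 1.604, -0, 1.274, -0.037], TCP at [0.293, -0.608, 0.239] pointing down, gripper open.
Joint ranges: [-2.63, 2.63], [-0.94, 2.18], [0.31, 2.57], [-1.31, 4.45], [0, 2.66], [-2.55, 2.55]. Speed limits (rad/s): [2.57, 2.57, 3.14, 3.14, 3.14, 3.14].

## Interface

Orientations are given as a rotation vector (axis times angle).
In Python, from cell import manip, inverse_kinematics, cams, order gives the robot as it stands. Calls block until the motion is done:
- manip.move_pose(position, orientation): joint-space move of the TCP to a pose.
- manip.move_linear(position, rate=0.15, rot=None): straight line of the TCP; rot=None keeps the orientation; rate is the mean speed in m/s.
- manip.set_joints(angles): joint-space move.
- manip.set_gripper(opening, force=None): finger opening in m; force is the grip in N (None keeps the last); returns when the fingers have stopped.
- manip.dwell(seconds).
- inverse_kinematics(position, orientation): joint angles nearest the present ones, or None.
- manip.state(): the state.
- cams.capture(name): name is "side" or "top"; returns a dict with "image" (400x640x3 uint8, blue, green, red), "z_map" (400x640 float32, m along the optical axis (not along the pixel's ray), 0 where there is no reading), "intrinsics" (3x3 intrinsics, pixels), "position" and "orientation" of the camera in the world. Camera axes: x right, y down, z forward; pixel columns grow to the right and rows downward; lengths in m; the calibration is good to about 2 mm. A picture is of the moment at which its call begins.
A pose or a line that the arm cannot do raises manip.IKError and nothing moves.
- order.close_job(): hands the job in; it is judged then, once.
The state is a dict: "clock": time; "joint_pos": joint angles; "joint_velocities": joint speeds; "tau": joint torques, N m; "tool_pos": TCP position; "tcp_rot": TCP orientation; "contact_force": force on the tool from outside, world axes, zero at the start; "moment": the same for the moment, N m; "gripper_width": finger opening in m; "grasp_force": force on a finger pad.
Only numpy, scipy, OpenCV 4.12 (cv2) and the standard library are available. Lean on these libraries where they do the work, as an engineer would, in place of code of your own. Each camera call takes 0.05 s, during which the arm holds its last target. There are 200 camera calls.

## Working session

There is one attempt and no reset: what is moved stays moved. The work goes in short steps, each a Python script; the robot and the scene stay as the last script left them, time stands still between calls to the robot, and variables do not carry over. Pictures are saved under pics/ and viewed, at most 10 in all, crops included, and the job is handed in when it is done.

```bash
mkdir -p pics; ls; cat > h.py <<'E'
import numpy as np, cv2
from scipy.spatial.transform import Rotation as R
from cell import manip, inverse_kinematics, cams, order
def pts(c):
    K=np.array(c["intrinsics"]);z=c["z_map"];v,u=np.mgrid[:400,:640]
    P=np.stack([(u-K[0,2])/K[0,0]*z,(v-K[1,2])/K[1,1]*z,z],-1)
    o=np.array(c["orientation"]);Rm=R.from_rotvec(o).as_matrix() if o.shape==(3,) else o
    return P@Rm.T+np.array(c["position"])
E
python3 - <<'E'
from h import *
for n in("top","side"):
    c=cams.capture(n);cv2.imwrite(f"pics/{n}0.png",c["image"]);print(n,c["position"],c["orientation"])
    np.save(n+"0.npy",pts(c))
print(manip.state())
E
```

```text
pics
top [0.47505355 0.00397324 1.19863589] [-2.15577133  2.17198701 -0.10327266]
side [0.58839888 1.10035568 0.7306597 ] [ 0.00713488  2.7015751  -1.55515159]
{'clock': 0.1, 'joint_pos': array([-1.15887664e+00,  2.64677037e-01,  1.60521525e+00, -3.53566546e-05,
        1.27369930e+00, -3.69039175e-02]), 'joint_velocities': array([ 0.00053376, -0.00283192, -0.0018006 ,  0.00134649, -0.0011059 ,
       -0.00119378]), 'tau': array([ 1.05589654e-04, -5.03617358e+01, -3.58070862e+01,  7.31233880e-02,
        2.32768996e-02, -5.70485611e-05]), 'tool_pos': array([ 0.29261859, -0.60757349,  0.23752501]), 'tcp_rot': array([-3.06090555e+00, -6.98688130e-01,  6.37075711e-04]), 'contact_force': array([-0.56899366,  1.10412117, -0.51055941]), 'moment': array([-0.00853453,  0.04538154,  0.06418923]), 'grasp_force': 0.0, 'gripper_width': 0.08812074245142931}
```

View pics/top0.png

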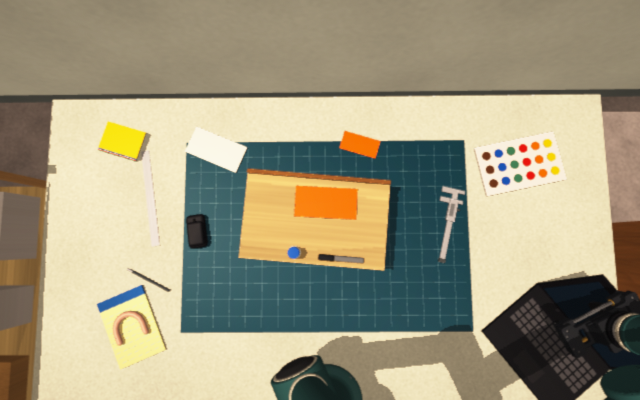

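View pics/side0.png

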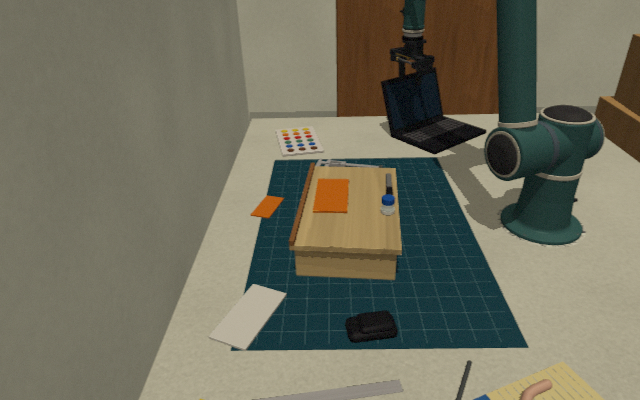

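The top view shows the sheet's corners at about (296,186), (357,187), (357,219) and (295,217). The lip runs from (248,172) to (391,182), and the calipers (450,222) are off the right (-y) end. The jar is at (294,253) and the marker at (341,259). Next I'll measure the sheet and shelf by depth.

```bash
cat >> h.py <<'E'
def rect(P,m):
    xy=P[m][:,:2].astype(np.float32); r=cv2.minAreaRect(xy*1000)
    return np.round(cv2.boxPoints(r),1),np.round(r[0],1),np.round(r[1],1),np.median(P[m][:,2])
def sheet(c):
    P=pts(c);h=cv2.cvtColor(c["image"],cv2.COLOR_BGR2HSV)
    m=(h[...,0]<14)&(h[...,1]>200)&(h[...,2]>200)&(abs(P[...,2]-.106)<.012)
    m&=(abs(P[...,1])<.45)&(P[...,0]<.85)
    n,l,s,_=cv2.connectedComponentsWithStats(m.astype(np.uint8));k=1+np.argmax(s[1:,4]);return P,l==k
E
python3 - <<'E'
from h import *
c=cams.capture("top");P,m=sheet(c);print("sheet",rect(P,m),m.sum())
b=(P[...,2]>.09)&(P[...,2]<.122)&(abs(P[...,1])<.4)&(P[...,0]>.3)&(P[...,0]<.85)
n,l,s,_=cv2.connectedComponentsWithStats(b.astype(np.uint8));k=1+np.argmax(s[1:,4]);print("board",rect(P,l==k))
for n,(u,v) in dict(lipL=(248,173),lipR=(390,182),fL=(241,257),fR=(383,268),jar=(294,253),mk1=(320,258),mk2=(363,260),cal=(450,222)).items(): print(n,P[v,u].round(4))
im=cv2.resize(c["image"][160:280,230:400],None,fx=4.7,fy=4.7,interpolation=cv2.INTER_CUBIC);cv2.imwrite("pics/crop1.png",im)
E
```

```text
sheet (array([[562.8, -90.9],
       [597.7, -91.7],
       [597.7, -91.1],
       [562.8, -90.4]], dtype=float32), array([580.3, -91. ]), array([ 0.5, 35. ]), np.float64(0.1056267026956943)) 13
board (array([[ 390. , -169.3],
       [ 649.8, -193.2],
       [ 688.4,  225.8],
       [ 428.7,  249.7]], dtype=float32), array([539.2,  28.3]), array([420.8, 260.8]), np.float64(0.10031055142393663))
lipL [0.6757 0.2253 0.0966]
lipR [ 0.6429 -0.1897  0.1126]
fL [0.4304 0.2417 0.1   ]
fR [ 0.3965 -0.1655  0.0999]
jar [0.4422 0.0856 0.1456]
mk1 [0.4268 0.0143 0.118 ]
mk2 [ 0.4202 -0.1074  0.1132]
cal [ 0.531  -0.394   0.0039]
```

View pics/crop1.png

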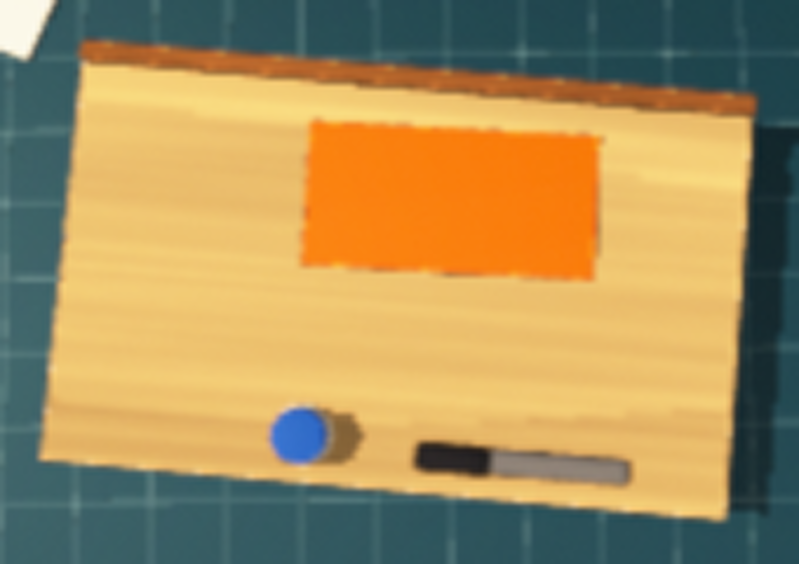

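```bash
sed -i 's/h\[...,0\]<14)&(h\[...,1\]>200/h[...,0]<18)\&(h[...,1]>225/; s/P\[...,0\]<.85/P[...,0]<.7/' h.py
cat >> h.py <<'E'
S0=np.array([.5392,.0283]);ex=np.array([419,-38.6]);ex=ex/np.linalg.norm(ex);ey=np.array([-ex[1],ex[0]])
def W(x,y,z): return np.r_[S0+x*ex+y*ey,z]
def look(name=None):
    c=cams.capture("top");P,m=sheet(c)
    q=np.stack([(P[m][:,:2]-S0)@ex,(P[m][:,:2]-S0)@ey],-1).astype(np.float32)*1000
    r=cv2.minAreaRect(q);print("sheet local",np.round(cv2.boxPoints(r),1).tolist(),np.round(r,1) if 0 else r,np.median(P[m][:,2]),m.sum())
    if name: cv2.imwrite(name,cv2.resize(c["image"][140:290,230:430],None,fx=4,fy=4))
def down(ydir):
    best=None
    for s in(1,-1):
        y=np.r_[s*ydir,0];z=np.array([0,0,-1.]);M=np.stack([np.cross(y,z),y,z],1);rv=R.from_matrix(M).as_rotvec()
        q=inverse_kinematics(W(0,0,.25),rv)
        if q is not None and (best is None or abs(q[5])<best[0]): best=(abs(q[5]),rv)
    return best[1]
def push(a,b,z,step=.004,rate=.04,lim=6):
    a=np.array(a);b=np.array(b);n=max(1,int(np.ceil(np.linalg.norm(b-a)/step)));d=(b-a)/np.linalg.norm(b-a);dw=np.r_[d[0]*ex+d[1]*ey,0]
    f0=manip.state()["contact_force"]@dw;log=[]
    for i in range(1,n+1):
        p=a+(b-a)*i/n;manip.move_linear(W(*p,z),rate=rate);f=-(manip.state()["contact_force"]@dw-f0);log.append(round(float(f),1))
        if f>lim: break
    print("push end",p,log,manip.state()["clock"]);return p
E
python3 - <<'E'
from h import *
look()
print(down(ey),down(ex))
E
```

```text
sheet local [[4.699999809265137, 59.599998474121094], [9.899999618530273, -115.30000305175781], [95.80000305175781, -112.80000305175781], [90.5999984741211, 62.099998474121094]] ((50.22441864013672, -26.611068725585938), (85.92229461669922, 174.94143676757812), 1.6928924322128296) 0.10552737149979752 1761
[0.14425017 3.13827919 0.        ] [2.32109877 2.11709822 0.        ]
```

```bash
python3 - <<'E'
from h import *
rv=down(ey)
p=manip.state()["tool_pos"];manip.move_linear([p[0],p[1],.32],rate=.2)
manip.move_pose(W(-.03,-.027,.25),rv)
manip.move_linear(W(-.03,-.027,.125),rate=.15)
manip.move_linear(W(-.03,-.027,.1028),rate=.04)
s=manip.state();print(s["clock"],s["contact_force"],s["tool_pos"],W(-.03,-.027,.1028))
push([-.03,-.027],[.012,-.027],.1028,step=.007)
push([.012,-.027],[.022,-.027],.1028,step=.001,rate=.02,lim=4)
look("pics/p1.png")
E
```

```text
4.775 [ 0.39223535 -0.74576282 -0.28426073] [0.50678903 0.0041751  0.1026515 ] [0.50684964 0.00416592 0.1028    ]
push end [ 0.012 -0.027] [0.6, 0.6, 0.3, 0.7, 1.1, 0.4] 6.725
push end [ 0.021 -0.027] [-0.2, 0.1, 0.3, 0.6, 0.4, 1.0, 0.7, 0.5, 4.5] 8.975
sheet local [[113.30000305175781, 33.400001525878906], [114.5, -34.20000076293945], [118.30000305175781, -34.099998474121094], [117.19999694824219, 33.400001525878906]] ((115.8201904296875, -0.38533782958984375), (3.8299620151519775, 67.59693908691406), 0.9454634189605713) 0.10510227981977494 32
```

View pics/p1.png

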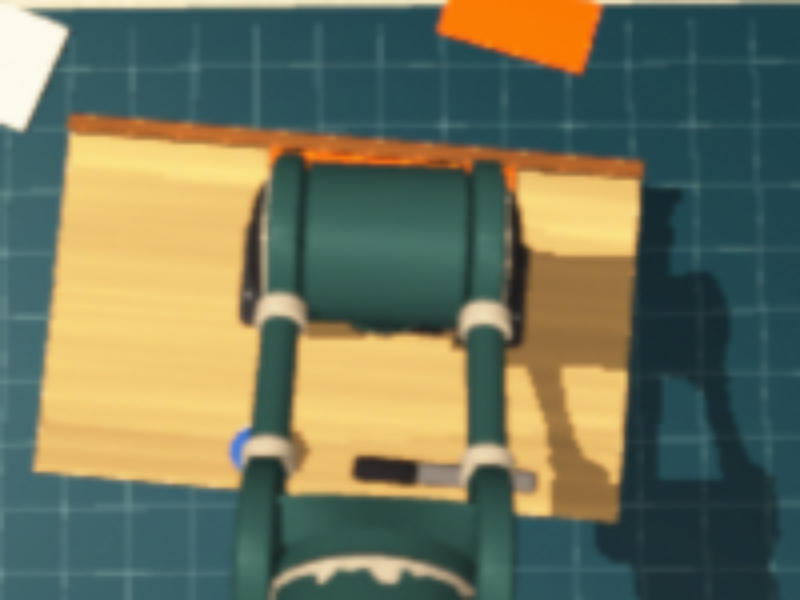

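The sheet is seated: force jumped to 4.5 N at x = 21 mm, and the orange strip now touches the lip (about (270–520, 150–185) in the crop, the rest hidden by the arm). Next I'll push from the left end.

```bash
python3 - <<'E'
from h import *
rv=down(ex)
manip.move_linear(W(.010,-.027,.1028),rate=.05)
manip.move_linear(W(.0,-.027,.22),rate=.2)
manip.move_pose(W(.068,.105,.22),rv)
look()
manip.set_gripper(.035)
manip.move_linear(W(.070,.105,.125),rate=.15)
manip.move_linear(W(.070,.105,.1028),rate=.04)
push([.070,.105],[.070,-.042],.1028,step=.015,rate=.06,lim=8)
p=manip.state()["tool_pos"];d=(p[:2]-S0);y=d@ey
manip.move_linear(W(.070,y+.015,.1028),rate=.08)
manip.move_linear(W(.070,y+.03,.2),rate=.2)
manip.move_linear(W(.070,.13,.2),rate=.2)
look("pics/p2.png");print(manip.state()["clock"])
E
```

```text
sheet local [[31.700000762939453, 59.70000076293945], [31.700000762939453, 42.400001525878906], [117.0999984741211, 42.599998474121094], [117.0, 59.79999923706055]] ((74.36637115478516, 51.12608337402344), (85.37571716308594, 17.210371017456055), 0.10790988057851791) 0.10558621254662404 163
push end [ 0.07  -0.042] [1.6, 0.9, 0.9, 0.8, -0.0, 0.5, 0.7, 0.7, 1.0, 0.5] 18.0583
sheet local [[28.600000381469727, -235.10000610351562], [117.30000305175781, -235.39999389648438], [117.80000305175781, -125.0], [29.0, -124.5999984741211]] ((73.17878723144531, -180.0101318359375), (110.45431518554688, 88.7665786743164), 89.76237487792969) 0.10569331175142516 1002
19.95
```

View pics/p2.png

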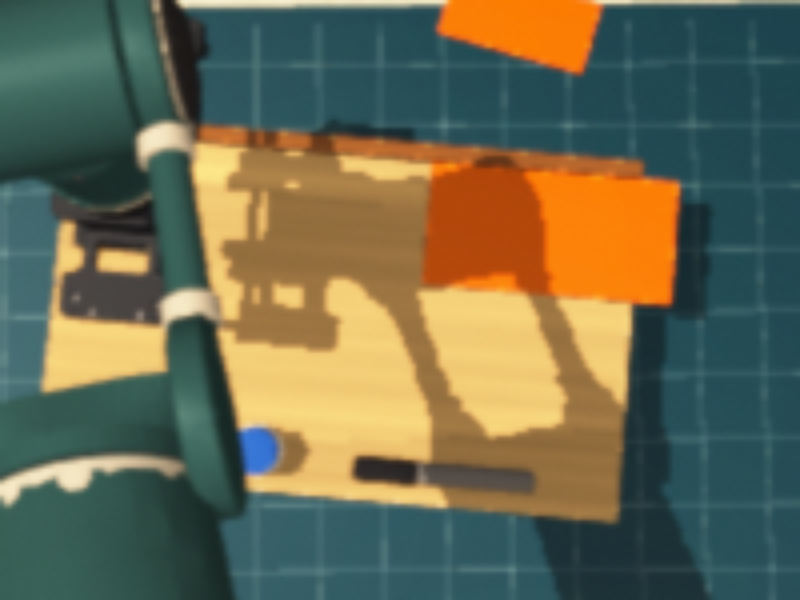

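The sheet is flush against the lip with its right edge at crop x≈676. The shelf end there is at ≈638, so the overhang is about 26 mm. I'll measure both edges with a mask that tolerates the shadow.

```bash
sed -i 's/>225)&(h\[...,2\]>200)/>225)\&(h[...,2]>120)/' h.py; python3 - <<'E'
from h import *
look()
c=cams.capture("top");P=pts(c)
# row profiles of height across the two ends in local y at x=73mm and x=0
x=(P[...,:2]-S0)@ex;y=(P[...,:2]-S0)@ey
for a,b in((.05,.1),(-.04,.02)):
    m=(x>a)&(x<b)&(P[...,2]>.09)&(y<-.1);print(a,np.percentile(y[m],[0,.5,1,2]).round(4))
E
```

```text
sheet local [[28.200000762939453, -58.20000076293945], [28.299999237060547, -235.39999389648438], [117.9000015258789, -235.39999389648438], [117.69999694824219, -58.099998474121094]] ((73.02679443359375, -146.792724609375), (89.52871704101562, 177.23521423339844), 0.04181961342692375) 0.10562013862514041 1842
0.05 [-0.237  -0.2368 -0.2359 -0.2342]
-0.04 [-0.2099 -0.2094 -0.2087 -0.2077]
```

Overhang is 26.8 mm and the sheet is flush and square. One slow nudge of about 3 mm remains.

```bash
python3 - <<'E'
from h import *
manip.move_linear(W(.070,-.02,.2),rate=.2)
manip.move_linear(W(.070,-.03,.125),rate=.15)
manip.move_linear(W(.070,-.03,.1028),rate=.04)
push([.070,-.03],[.070,-.0525],.1028,step=.0225,rate=.02,lim=8)
manip.dwell(.2)
manip.move_linear(W(.070,-.035,.1028),rate=.05)
manip.move_linear(W(.070,-.02,.2),rate=.2)
manip.move_linear(W(.070,.13,.24),rate=.2)
look("pics/p3.png");s=manip.state();print(s["clock"],s["contact_force"])
E
```

```text
push end [ 0.07   -0.0525] [0.0] 23.5917
sheet local [[28.100000381469727, -243.5], [117.5, -244.60000610351562], [119.80000305175781, -67.5], [30.399999618530273, -66.4000015258789]] ((73.92333984375, -155.49240112304688), (177.11122131347656, 89.43217468261719), 89.25677490234375) 0.10568433308424607 1840
25.9083 [-0.05082727  0.09171235 -0.21024453]
```

View pics/p3.png

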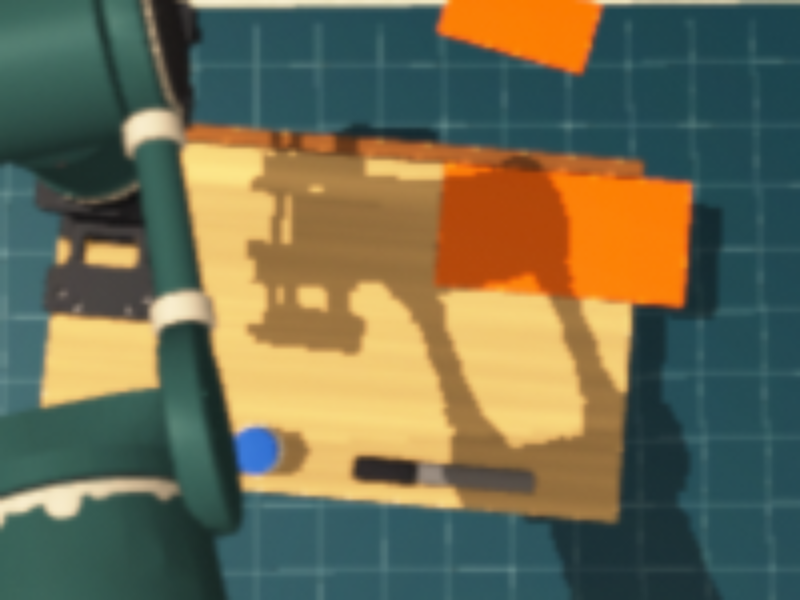

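The sheet moved further than planned: it now overhangs about 35 mm and its right end is about 2 mm off the lip. In the crop the right edge is at ≈(688,245) against the shelf end at 638. I'll nudge it back from the free end while watching its left edge, then press it against the lip again.

```bash
cat >> h.py <<'E'
def left():
    c=cams.capture("top");P,m=sheet(c);h=cv2.cvtColor(c["image"],cv2.COLOR_BGR2HSV)
    x=(P[...,:2]-S0)@ex*1000;y=(P[...,:2]-S0)@ey*1000
    m=(h[...,0]<16)&(h[...,1]>225)&(h[...,2]>120)&(abs(P[...,2]-.1055)<.004)&(y<-30)&(x>25)&(x<117)
    return np.percentile(y[m],99).round(1) if m.sum()>30 else None, np.round([x[m].min(),x[m].max()],1) if m.any() else 0, int(m.sum()),c["image"]
E
python3 - <<'E'
from h import *
print(left()[:3])
rv=down(ex)
manip.move_linear(W(.072,-.10,.24),rate=.35)
manip.move_linear(W(.072,-.275,.22),rate=.3)
manip.move_linear(W(.072,-.275,.125),rate=.2)
manip.move_linear(W(.072,-.275,.1028),rate=.05)
for y in(-.262,-.257,-.254):
    manip.move_linear(W(.072,y,.1028),rate=.03);l=left();print(y,l[:3],manip.state()["contact_force"].round(1))
print(manip.state()["clock"])
cv2.imwrite("pics/p4.png",cv2.resize(l[3][140:290,230:430],None,fx=4,fy=4))
E
```

```text
(np.float64(-69.2), array([ 28.2, 117. ]), 1713)
-0.262 (np.float64(-69.3), array([ 28.5, 117. ]), 1728) [-0.6  0.7 -0.6]
-0.257 (np.float64(-69.4), array([ 28.5, 116.9]), 1698) [-0.4 -0.6 -0.7]
-0.254 (np.float64(-69.5), array([ 28.5, 117. ]), 1668) [-0.2 -0.4  0.1]
30.0167
```

View pics/p4.png

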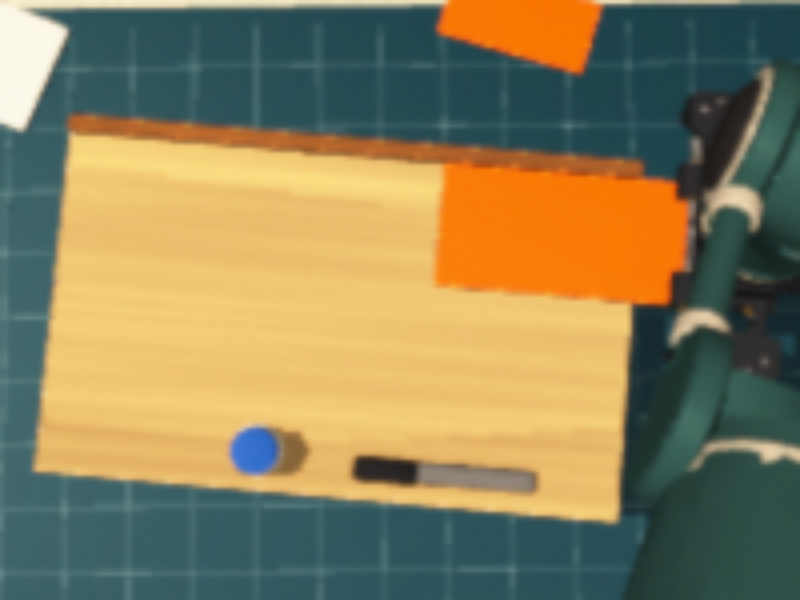

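The picture shows the sheet's left edge at crop x≈440, clearly visible, and the fingers just short of the right edge. I'll continue until the left edge reads +5 mm.

```bash
python3 - <<'E'
from h import *
y=-.254
while y<-.238:
    y+=.001;manip.move_linear(W(.072,y,.1028),rate=.02);l=left()
    if l[0]>-65.1: break
print(round(y,4),l[:3],manip.state()["contact_force"].round(1))
manip.move_linear(W(.072,y-.015,.1028),rate=.05)
manip.move_linear(W(.072,-.275,.2),rate=.25)
l=left();print(l[:3],manip.state()["clock"]);look()
E
```

```text
-0.249 (np.float64(-64.2), array([ 28.2, 116.8]), 1665) [-0.5  1.2 -0.1]
(np.float64(-64.4), array([ 28.4, 117. ]), 1706) 32.5583
sheet local [[28.299999237060547, -239.8000030517578], [118.0, -239.89999389648438], [118.19999694824219, -62.5], [28.600000381469727, -62.400001525878906]] ((73.2857666015625, -151.18609619140625), (177.41143798828125, 89.67839050292969), 89.92804718017578) 0.10562412661538034 1843
```

```bash
python3 - <<'E'
from h import *
p=manip.state()["tool_pos"];manip.move_linear([p[0]-.05,p[1]-.1,.3],rate=.2)
look("pics/p5.png");c=cams.capture("top");cv2.imwrite("pics/p6.png",c["image"])
E
```

```text
sheet local [[28.299999237060547, -239.5], [117.30000305175781, -240.3000030517578], [119.0, -62.900001525878906], [29.899999618530273, -62.099998474121094]] ((73.61815643310547, -151.20584106445312), (177.35516357421875, 89.05708312988281), 89.46578216552734) 0.10562685091036217 1839
```

View pics/p6.png

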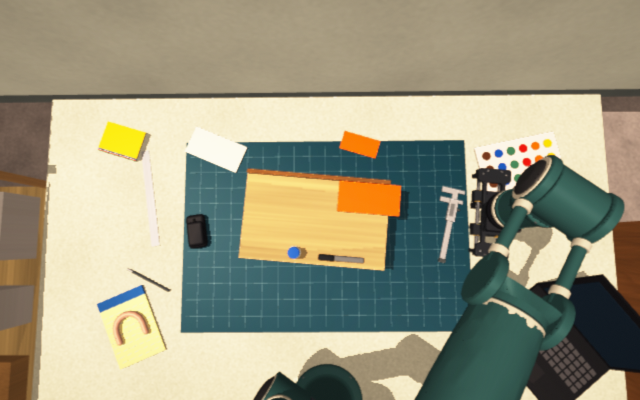

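The sheet overhangs the right end next to the calipers ((338–401, 180–215)), and the other objects haven't moved. There's time left, so I'll press it gently against the lip once more to make sure it is flush.

```bash
python3 - <<'E'
from h import *
rv=down(ey)
manip.move_pose(W(-.0,-.14,.24),rv);manip.set_gripper(.088)
manip.move_linear(W(0,-.14,.125),rate=.2);manip.move_linear(W(0,-.14,.1028),rate=.05)
manip.move_linear(W(.015,-.14,.1028),rate=.04)
push([.015,-.14],[.022,-.14],.1028,step=.001,rate=.02,lim=3.5)
manip.move_linear(W(.005,-.14,.1028),rate=.05)
manip.move_linear(W(-.01,-.14,.24),rate=.25)
manip.move_linear(W(.0,-.40,.28),rate=.3)
look();look();s=manip.state();print(s["clock"],s["contact_force"])
E
```

```text
push end [ 0.022 -0.14 ] [-1.2, -0.6, -0.9, -1.2, -0.3, 3.4, 6.2] 39.2
sheet local [[28.100000381469727, -239.3000030517578], [117.69999694824219, -240.1999969482422], [119.5999984741211, -62.900001525878906], [30.0, -62.0]] ((73.83832550048828, -151.120849609375), (177.2979736328125, 89.58351135253906), 89.39757537841797) 0.1056936498867479 1840
sheet local [[28.299999237060547, -240.39999389648438], [117.80000305175781, -240.89999389648438], [118.9000015258789, -62.599998474121094], [29.299999237060547, -62.099998474121094]] ((73.56920623779297, -151.50628662109375), (178.2650604248047, 89.56695556640625), 89.65714263916016) 0.10560998070073124 1842
41.5167 [ 0.00779533 -0.61588261 -0.54106122]
```

The press met firm contact (6 N), the sheet is flush, the overhang is about 31 mm and the hand is clear.

```bash
python3 -c "
from h import *
print(order.close_job())"
```

```text
the job is handed in; nothing more can be done
None
```

The job is handed in at about 42 s: the sheet lies flush against the lip and sticks out about 31 mm past the right end by the calipers (it first overshot to about 35 mm, so I nudged it back and pressed it to the lip again), the other objects looked unmoved in my last picture, taken before that final press, and the hand is clear.

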